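Lower an alabaster blank onto its packers with the jack's release valve

TASK

The little bottle jack is holding the round alabaster blank up above its two wooden packers. Take the pin of the release lever, crack the valve open just a fraction of a turn so that the blank sinks slowly (a centimetre or two a second, no faster) onto the packers, let the ram sink on by itself until it is right down and clear of the stone, then turn the lever back and nip the valve shut: firmly home on its seat but not forced. Do not touch the stone, and leave the long chisel, the tall blank and the wooden block where they are.

Things in the scene. Friction and masses are not known exactly. Their poses are not given: they have to be found in the camera images.
- stand: Plywood board 360 x 170 x 18 mm on the bench; origin on the bench under the ram's axis, x away from the lever, z up; it spans x -230 to +130, y +-85 mm. It carries a grey bottle jack (48 mm across, at the origin), a wooden packer either side of it (110 x 26 mm, centred at y +-50 mm, top 145 mm above the bench) and the valve pillar (46 mm square, 106 mm high, at x -95 mm).
- packer_tops (a point): Middle between the two packers at the height of their tops (145 mm above the bench), on the ram's axis.
- ram (a joint): Steel ram, saddle 48 mm across. Value (m): how far it has sunk; 0 raised (saddle 180 mm above the bench), 0.035 blank reaches the packers, 0.060 fully down. Sinks by weight once the valve is open far enough: with the stone on (0.8 to 1.9 kg, unknown) it starts somewhere at 0.45-0.85 rad, each further 0.1 rad adds 10-15 mm/s; the empty ram starts at about 0.9-1.0 and does some 15 mm/s at 1.1 rad.
- valve (a joint): Valve spindle, upright, turned by the release lever. Value (rad): 0 on its seat (a hard stop), opens counterclockwise seen from above to 1.3. Starts shut, stays where it is left, holds the ram when shut. Turning it takes some 3 to 9 N at the pin.
- twist (a joint): The lever on the spindle: springy flat steel bar, 85 mm, with a round pin at its end. Value (rad): how far it is sprung against the spindle, 0 when let go, negative when pushed in the closing direction (clockwise); 25 N m/rad, about 3.4 N per mm at the pin. Against the seat 10 to 16 N at the pin (about -0.035 to -0.055) nips the valve properly; over about 20 N (-0.07) forces it.
- valve_axis (a point): Top of the valve pillar, on the lever's axis: at x -95, y 0, z 112 mm of the stand. The bar lies 0 to 10 mm above this point.
- pin (a point): Upright steel pin at the lever's end, 14 mm across, from 112 to 158 mm above the bench; this point is on its axis, 140 mm above the bench, 85 mm from the lever's axis. Shut, it lies at x -165, y +48 mm of the stand; 1.2 rad open at x -165, y -48 mm. It can be pinched from above and led round the arc.
- stone: Round white alabaster blank 128 mm across, 45 mm high, lying loose and flat on the saddle. Origin: centre of its underside.
- chisel_long: Turning chisel, wooden handle 26 mm thick and 240 mm long, dark flat blade 130 mm, lying on the bench along the stand on its y+ side. Origin: on the bench under the handle's middle. Leave alone.
- blank_tall: Upright white stone cylinder 60 mm across, 80 mm high, on the bench on the y- side of the stand. Origin: centre of its underside. Leave alone.
- wedge_block: Wooden block 45 x 70 x 30 mm, loose on the board below the lever (its top 48 mm above the bench). Origin: centre of its underside. Leave alone.
Not all that is in view belongs to the job. What is shaped like the stone but red or yellow is not meant.

How it is judged:
On the way, in this order (a step that is already met when the one before it is completed fails the run):
1. the blank lies on both packers (z of stone in the frame of stand below 0.148 m and horizontal distance between stone and packer_tops below 0.012 m and angle between stone's own z axis and vertical below 0.05 rad), for 0.2 s.
2. the ram is fully down, clear of the stone (value of joint ram above 0.055 m), for 0.2 s.
3. the valve is nipped on its seat (value of joint valve below 0.015 rad and value of joint twist below -0.03 rad), for 0.2 s.
At the end, for the whole second after the job is handed in: The blank lies flat and at rest on both packers (within 3 mm in height, 12 mm sideways), the ram is fully down (within 5 mm), and the valve is shut (within 0.015 rad), having been nipped: lever sprung 0.03 rad or more (about 9 N at the pin) against the seat for 0.2 s (all of step 1 and value of joint ram above 0.055 m and value of joint valve below 0.015 rad and linear speed of stone below 0.01 m/s); the robot touches nothing.
It fails at once if the blank sinks faster than 35 mm/s (linear speed of stone above 0.035 m/s).
It fails at once if the lever is forced (sprung back by more than 0.07 rad, about 20 N at the pin) (value of joint twist below -0.07 rad).
It fails at once if the robot touches the stone (contact force between any of the fingers, the arm and stone above 1 N).
It fails at once if a bystander is moved by more than 30 mm (distance of any of chisel_long, blank_tall, wedge_block from where it was at the start of the episode above 0.03 m).
It also fails if it takes over 72 s, if anything falls off the work surface, if the arm or the gripper's body presses on something with over 40 N, if the wrist force passes 120 N, or if a joint passes its speed limit or range.

ROBOT

A 6-joint arm with a two-finger parallel gripper is mounted at the origin on the work surface. World frame = base frame: x ahead of the robot, y to its left, z up, the work surface at z = 0. Lengths are in m, angles in rad, forces in N, time in s.
With the tool pointing down it reaches from about 0.4 to 0.825 m from the base axis. Payload 7 kg.
Tool frame: the origin (TCP) lies on the centre line of the jaws, within the pads' length; the fingertips stand arm.tcp_to_tips ahead of it and the grasp point (between the pads) lies 2 mm behind it (arm.tcp_to_tips is the distance from the TCP to the fingertips, in m); z points along the fingers, y is the line along which they close (so a half turn about z gives the same grasp; the last joint's range is limited). The gripper opens to 85 mm and grips with 20 to 120 N. Pads are 22 mm wide; open, the fingers measure 114 mm over their backs; the gripper's body (76 mm by 85 mm) begins 54 mm behind the grasp point. The pads swing forward as they close: fully open they stand 13 mm farther back than shut.
Start: joints at [-0.872, 0.359, 0.012, 0, -1.224, -0.288], TCP at [0.27, -0.619, 0.214] pointing down, gripper open.
Joint ranges: [-3.07, 3.07], [-1.43, 2.12], [-1.02, 1.25], [-3.03, 1.67], [-3.05, -0], [-3.03, 3.03]. Speed limits (rad/s): [2.39, 2.39, 3.01, 3.14, 3.14, 3.14].

INTERFACE

Orientations are given as a unit quaternion [w, x, y, z].
In Python, from rig import arm, imaging, finish_job, finder gives the robot as it stands.
- The arm moves only by the tool carry_out, never from a script. Its argument "rows" is a list that holds one entry, the list of rows, each a list of 5 numbers: the shift along the tool's x, y, z normalised to -1 to 1, where 1 is 1000 mm, then the turn about the tool's z normalised to -1 to 1, where 1 is pi rad, then the closure, from 0 (fully open) to 1 (shut). In form: [[[dx, dy, dz, turn, claw], ...]]. A call has 1 to 5 rows; each row is the pose to reach, as a shift and turn from the pose commanded when the call began, along the tool's axes at that moment, turning the shorter way round; what a row does not reach only later rows make up. A row lasts 1/10 s, in which the tool goes at most 50 mm and 8.59 degrees, less where a joint would pass 70% of its speed; a pose out of reach is approached as far as the arm can. A call with a number of a shift or a turn outside -1 to 1 is refused whole. A call with a gripper value outside its range is refused whole. The fingers move at their own pace and stop on an object; the grip force is fixed at half the most. Time passes only in rows, so rows that repeat a pose let the fingers close. It gives the time, the measured TCP pose, the force, the opening and the grip force at its end, in the units of the state.
- arm.get_obs(): the state, without advancing time (a new reading comes with each control period).
- imaging.capture(name): name is "scene" or "top" or "wrist"; returns a dict with "image" (480x640x3 uint8, red, green, blue), "z_map" (480x640 float32, m along the optical axis (not along the pixel's ray), 0 where there is no reading), "camera_matrix" (3x3 intrinsics, pixels), "k1" (the pictures are not rectified: a ray, as slopes to the right and down, at radius r is drawn at 1 + k1 r^2 times it, then the intrinsics apply), "rvec" (rotation vector, rad) and "tvec" (3), from world to camera coordinates, as OpenCV has them. Camera axes: x right, y down, z forward; pixel columns grow to the right and rows downward; lengths in m; the calibration is good to about 2 mm. A picture is of the moment at which its call begins.
- finish_job(): hands the job in; it is judged then, once.
Trained networks look in a picture, given as the dict that the camera call returned (one of the last four; its "shot" number tells which), for a name from the list of things; names that differ only in an ending like _2 or _b are one class to them, and where a whole thing is asked for, a point or a joint stands for the part that bears it (a point fixed in the world has none). Each returns a list of dicts, best first, with "conf" (0 to 1); they miss things now and then, are a little off and sometimes report something else, mostly with a low value. They report only what shows in the picture. A call takes as long as a camera call. They do not tell look-alikes from the thing itself.
- finder.recognise(picture, query): "rect" ([left, top, right, bottom] in pixels, round what is visible of it).
The state is a dict: "time_s": time; "joints": joint angles; "qd": joint speeds; "effort": joint torques, N m; "tcp_pos": TCP position; "tcp_rot": TCP orientation; "force": force on the tool from outside, world axes, zero at the start; "wrist_torque": the same for the moment, N m; "width": opening from 0.0 (shut) to 1.0 (fully open); "finger_force": force on a finger pad.
Only numpy, scipy, OpenCV 4.12 (cv2) and the standard library are available. Lean on these libraries where they do the work, as an engineer would, in place of code of your own. Each camera call takes 0.05 s, during which the arm holds its last target. There are 200 camera calls.

## Working session

There is one attempt and no reset: what is moved stays moved. The work goes in short steps, Python scripts to look and compute and a tool call to move; the robot and the scene stay as the last step left them, time stands still between calls to the robot, and variables do not carry over. Pictures are saved under pics/ and viewed, at most 10 in all, crops included, and the job is handed in when it is done.

Besides the shell and the picture viewer there is one more tool, called after "Call:" in YAML: its name, and indented under it one key for each argument. carry_out: Moves the arm, as the interface text tells. Scaled input: -1 to 1 covers 1000 mm each way for a shift and pi rad each way for a turn. Its arguments: {"type":"object","properties":{"rows":{"type":"array","items":{"type":"array","items":{"type":"array","items":{"type":"number","minimum":-1,"maximum":1}}}}},"required":["rows"]}

```bash
ls; mkdir -p pics
cat > h.py <<'E'
import numpy as np,cv2
from rig import arm,imaging,finish_job,finder
def shot(name,save=None):
    p=imaging.capture(name)
    if save: cv2.imwrite('pics/'+save+'.png',p['image'][:,:,::-1])
    return p
def pts(p):
    K=np.array(p['camera_matrix']);k=p['k1'];h,w=p['z_map'].shape
    u,v=np.meshgrid(np.arange(w),np.arange(h))
    x=(u-K[0,2])/K[0,0];y=(v-K[1,2])/K[1,1];xd,yd=x.copy(),y.copy()
    for _ in range(8):
        s=1+k*(x*x+y*y);x=xd/s;y=yd/s
    z=p['z_map'];C=np.stack([x*z,y*z,z],-1)
    R=cv2.Rodrigues(np.array(p['rvec'],float))[0]
    P=(C-np.array(p['tvec']).ravel())@R
    P[z==0]=np.nan
    return P
E
python3 - <<'E'
from h import *
for n in ['scene','top']:
    p=shot(n,n);P=pts(p);np.save(n,P)
    for q in ['stone','pin','stand','valve_axis','chisel_long','blank_tall','wedge_block']:
        for d in finder.recognise(p,q)[:3]:
            r=d['rect'];c=P[int((r[1]+r[3])/2),int((r[0]+r[2])/2)]
            print(n,q,np.round(r),round(d['conf'],2),np.round(c,3))
o=arm.get_obs();print(o['time_s'],o['tcp_pos'],o['tcp_rot'],o['force'],arm.tcp_to_tips)
E
```

```text
pics
scene stone [435. 202. 489. 249.] 0.84 [0.392 0.354 0.047]
scene stone [330. 216. 394. 275.] 0.76 [0.663 0.07  0.224]
scene stone [119. 323. 185. 386.] 0.58 [ 0.765 -0.347  0.045]
scene pin [346. 207. 351. 220.] 0.38 [0.47  0.063 0.154]
scene stand [286. 209. 422. 369.] 0.62 [0.703 0.052 0.147]
scene valve_axis [283. 211. 422. 370.] 0.61 [0.699 0.05  0.141]
scene chisel_long [392. 253. 462. 332.] 0.62 [0.586 0.236 0.013]
scene chisel_long [284. 209. 421. 370.] 0.18 [0.704 0.05  0.148]
scene blank_tall [269. 278. 299. 328.] 0.87 [ 0.657 -0.086  0.068]
scene wedge_block [302. 246. 327. 270.] 0.56 [ 0.5   -0.014  0.05 ]
top stone [166. 302. 214. 347.] 0.87 [0.365 0.356 0.049]
top stone [268. 188. 318. 241.] 0.83 [0.634 0.07  0.229]
top stone [422. 155. 476. 205.] 0.81 [ 0.748 -0.346  0.046]
top pin [299. 246. 311. 289.] 0.54 [0.516 0.048 0.016]
top stand [253. 171. 354. 311.] 0.64 [0.584 0.052 0.042]
top stand [308. 268. 334. 286.] 0.59 [0.487 0.005 0.048]
top valve_axis [247. 170. 353. 313.] 0.62 [0.584 0.06  0.044]
top chisel_long [220. 199. 274. 320.] 0.98 [0.539 0.208 0.024]
top blank_tall [343. 210. 367. 237.] 0.68 [ 0.627 -0.084  0.078]
top wedge_block [306. 267. 333. 286.] 0.89 [0.49  0.01  0.046]
0.8 [ 0.26953391 -0.61882986  0.21402982] [ 2.92216582e-06 -2.03978942e-01  9.78975276e-01 -1.57156471e-05] [-0.56855369 -0.12557848 -0.22654424] 0.017
```

Run:
```python
from h import *
for n in ['top','scene']:
    P=np.load(n+'.npy').reshape(-1,3)
    near=lambda a,b,z0,z1:P[(abs(P[:,0]-.6)<a)&(abs(P[:,1]-.05)<b)&(P[:,2]>z0)&(P[:,2]<z1)]
    b=near(.3,.14,.012,.03);print(n,len(b),cv2.minAreaRect(b[:,:2].astype(np.float32)))
    s=near(.15,.12,.215,.24);(c,r)=cv2.minEnclosingCircle(s[:,:2].astype(np.float32));print('stone',c,r,np.median(s[:,2]))
    l=P[(P[:,0]>.35)&(P[:,0]<.6)&(abs(P[:,1]-.05)<.1)&(P[:,2]>.1)&(P[:,2]<.2)]
    np.set_printoptions(precision=3,suppress=True)
    for z0,z1 in [(.1,.115),(.115,.13),(.13,.15),(.15,.17)]:
        q=l[(l[:,2]>z0)&(l[:,2]<z1)];print(z0,len(q),q.mean(0) if len(q) else '',q.min(0) if len(q) else '',q.max(0) if len(q) else '')
a=cv2.imread('pics/top.png');b=cv2.imread('pics/scene.png')
cv2.imwrite('pics/both.png',np.hstack([cv2.resize(a[140:340,200:400],(400,400)),cv2.resize(b[190:390,260:460],(400,400))]))
```

```text
top 4706 ((0.6003310084342957, 0.05469726771116257), (0.5970417261123657, 0.27705246210098267), 1.3763716220855713)
stone (0.6402096152305603, 0.07304415106773376) 0.06450289487838745 0.2248411854357784
0.1 219 [0.549 0.045 0.106] [0.471 0.016 0.1  ] [0.6   0.112 0.115]
0.115 209 [0.52  0.054 0.122] [0.47  0.016 0.115] [0.6   0.116 0.13 ]
0.13 109 [0.577 0.107 0.144] [0.46  0.019 0.131] [0.6   0.127 0.15 ]
0.15 27 [0.482 0.073 0.157] [0.46 0.06 0.15] [0.581 0.114 0.166]
scene 4767 ((0.6207267045974731, 0.05245571583509445), (0.28198322653770447, 0.415210485458374), 88.04611206054688)
stone (0.639760434627533, 0.07102064043283463) 0.06652704626321793 0.22512123747968565
0.1 2 [0.538 0.013 0.105] [0.535 0.012 0.104] [0.54  0.013 0.105]
0.115 0   
0.13 23 [0.475 0.06  0.145] [0.463 0.01  0.137] [0.599 0.068 0.15 ]
0.15 37 [0.467 0.063 0.156] [0.46  0.056 0.15 ] [0.473 0.07  0.161]
```

View pics/both.png

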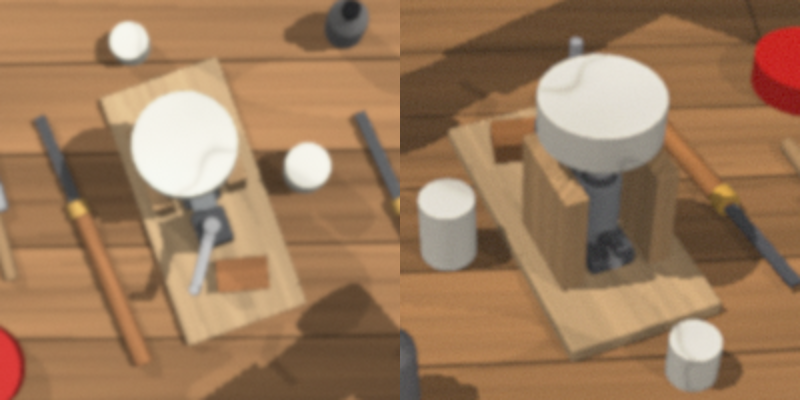

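Call:
carry_out:
  rows:
    - [[-0.03,0.036,-0.003,0.043,0],[-0.06,0.073,-0.006,0.086,0],[-0.09,0.109,-0.009,0.129,0],[-0.12,0.146,-0.012,0.172,0],[-0.151,0.182,-0.015,0.215,0]]

```text
time_s: 1.3
tcp_pos: [0.3349, -0.3918, 0.2292]
tcp_rot: [0.0, 0.132, 0.991, -0.0]
force: [0.9, -0.4, -0.1]
width: 1.0
finger_force: 0.0
```

Call:
carry_out:
  rows:
    - [[-0.001,0.047,-0.005,0,0],[-0.002,0.094,-0.01,0,0],[-0.003,0.141,-0.015,0,0],[-0.004,0.188,-0.02,0,0],[-0.005,0.235,-0.025,0,0]]

```text
time_s: 1.8
tcp_pos: [0.3999, -0.1659, 0.2546]
tcp_rot: [0.001, 0.129, 0.992, 0.0]
force: [1.5, -0.0, 1.0]
width: 0.998
finger_force: 0.0
```

Call:
carry_out:
  rows:
    - [[0,0.047,0,0,0],[0,0.094,0,0,0],[0,0.141,0,0,0],[0,0.188,0,0,0],[0,0.188,0,0,0]]

```text
time_s: 2.3
tcp_pos: [0.4491, 0.0183, 0.254]
tcp_rot: [0.0, 0.127, 0.992, 0.0]
force: [0.3, -0.8, -0.2]
width: 1.002
finger_force: 0.0
```

Run:
```python
from h import *
np.set_printoptions(precision=3,suppress=True)
p=shot('wrist','w1');P=pts(p)
for d in finder.recognise(p,'pin'): print(d['rect'],d['conf'])
Q=P.reshape(-1,3);l=Q[(Q[:,0]>.4)&(Q[:,0]<.6)&(abs(Q[:,1]-.05)<.1)]
for z0,z1 in [(.1,.117),(.117,.127),(.13,.15),(.152,.165)]:
    q=l[(l[:,2]>z0)&(l[:,2]<z1)];print(z0,len(q),q.mean(0),q.min(0),q.max(0))
o=arm.get_obs();print(o)
```

```text
[359.4, 217.7, 388.7, 324.8] 0.79
0.1 1214 [0.548 0.049 0.106] [0.461 0.015 0.1  ] [0.6   0.117 0.117]
0.117 1356 [0.519 0.053 0.122] [0.461 0.02  0.117] [0.6   0.117 0.127]
0.13 183 [0.496 0.079 0.139] [0.461 0.021 0.13 ] [0.6   0.117 0.15 ]
0.152 241 [0.467 0.066 0.157] [0.461 0.059 0.152] [0.474 0.072 0.159]
{'time_s': 2.4, 'joints': array([ 0.476, -0.053, -0.394, -0.   , -1.23 , -2.303]), 'qd': array([-0.042, -0.01 , -0.011, -0.   , -0.004,  0.006]), 'effort': array([  1.204, -24.504,  29.834,   6.973,   0.094,  -0.163]), 'tcp_pos': array([0.448, 0.015, 0.254]), 'tcp_rot': array([-0.   ,  0.128,  0.992, -0.   ]), 'force': array([ 0.092, -0.999, -0.484]), 'wrist_torque': array([-0.013,  0.039,  0.016]), 'finger_force': 0.0, 'width': 1.003666929396479}
```

View pics/w1.png

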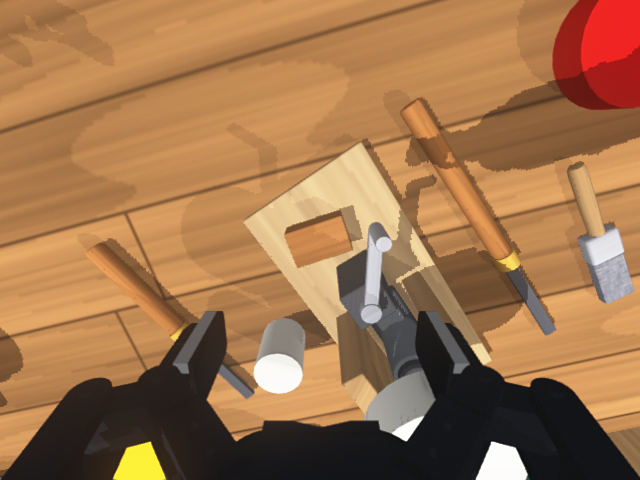

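Call:
carry_out:
  rows:
    - [[-0.003,0.03,0,0,0],[-0.0056,0.0537,0.015,0,0],[-0.0056,0.0537,0.05,0,0],[-0.0056,0.0537,0.08,0,0],[-0.0056,0.0537,0.085,0,0.3]]

```text
time_s: 2.9
tcp_pos: [0.4648, 0.0625, 0.1659]
tcp_rot: [-0.002, 0.13, 0.992, -0.001]
force: [0.2, -0.4, -0.6]
width: 0.857
finger_force: 0.0
```

Run:
```python
from h import *
np.set_printoptions(precision=4,suppress=True)
p=shot('wrist','w2');P=pts(p)
Q=P.reshape(-1,3);l=Q[(abs(Q[:,0]-.51)<.07)&(abs(Q[:,1]-.05)<.05)]
q=l[(l[:,2]>.152)&(l[:,2]<.163)];print(len(q),q.mean(0),cv2.minEnclosingCircle(q[:,:2].astype(np.float32)))
q=l[(l[:,2]>.1195)&(l[:,2]<.125)];print(len(q),cv2.minAreaRect(q[:,:2].astype(np.float32)),q.min(0),q.max(0))
o=arm.get_obs();print(o['time_s'],o['tcp_pos'],o['tcp_rot'],o['force'])
```

```text
497 [0.4664 0.0662 0.1569] ((0.46756821870803833, 0.06591977924108505), 0.007136047352105379)
1912 ((0.5243720412254333, 0.05680143088102341), (0.11934952437877655, 0.05961136147379875), 14.373336791992188) [0.4605 0.0326 0.1195] [0.5766 0.0999 0.125 ]
2.95 [0.4657 0.0628 0.1672] [-0.0017  0.1299  0.9915 -0.0012] [-0.3155 -0.4394 -0.2612]
```

View pics/w2.png

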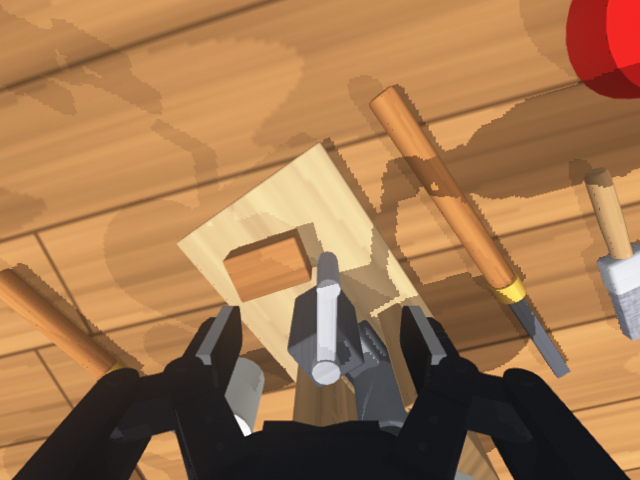

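Run:
```python
from h import *
np.set_printoptions(precision=4,suppress=True)
p=shot('wrist');P=pts(p)
for u,v in [(328,262),(327,300),(327,340),(326,372),(320,400),(225,320),(418,320)]: print(u,v,P[v,u])
```

```text
328 262 [0.4612 0.0684 0.1372]
327 300 [0.4948 0.0593 0.121 ]
327 340 [0.5258 0.0513 0.1215]
326 372 [0.5507 0.044  0.1241]
320 400 [0.6079 0.024  0.0888]
225 320 [0.4465 0.0278 0.2084]
418 320 [0.4663 0.1033 0.2088]
```

Call:
carry_out:
  rows:
    - [[0,0.003,0.01,0,0.3],[0,0.003,0.021,0,0.5],[0,0.003,0.021,0,0.7],[0,0.003,0.021,0,0.8],[0,0.003,0.021,0,0.8]]

```text
time_s: 3.5
tcp_pos: [0.4681, 0.0675, 0.1483]
tcp_rot: [0.0, 0.129, 0.992, 0.0]
force: [0.1, 0.6, 0.6]
width: 0.198
finger_force: 0.0
```

Call:
carry_out:
  rows:
    - [[0,0,0,0,0.85],[0,0,0,0,1],[0,0,0,0,1],[0,0,0,0,1],[0,0,0,0,1]]

```text
time_s: 4.0
tcp_pos: [0.4679, 0.0674, 0.1479]
tcp_rot: [0.0, 0.129, 0.992, 0.0]
force: [0.3, 0.1, -0.9]
width: 0.001
finger_force: 0.0
```

Run:
```python
from h import *
np.set_printoptions(precision=4,suppress=True)
w=shot('wrist');s=shot('scene')
np.save('w',pts(w));np.save('s',pts(s))
cv2.imwrite('pics/m.png',np.hstack([cv2.resize(w['image'][200:400,220:420,::-1],(400,400)),cv2.resize(s['image'][130:260,270:400,::-1],(400,400))]))
o=arm.get_obs();print(o['time_s'],o['tcp_pos'],o['joints'])
for n in 'ws':
    Q=np.load(n+'.npy').reshape(-1,3);l=Q[(abs(Q[:,0]-.48)<.05)&(abs(Q[:,1]-.06)<.03)&(Q[:,2]>.125)]
    for z in np.arange(.13,.2,.01):
        q=l[(l[:,2]>z)&(l[:,2]<z+.01)]
        if len(q):print(n,round(z,3),len(q),q.mean(0),q.min(0),q.max(0))
```

```text
4.1 [0.4679 0.0674 0.1479] [ 0.5609  0.0801 -0.5151 -0.     -0.9755 -2.3906]
w 0.13 172 [0.4626 0.0673 0.1352] [0.4604 0.0589 0.13  ] [0.4688 0.0727 0.14  ]
w 0.14 196 [0.4625 0.0674 0.1451] [0.4603 0.059  0.1401] [0.4697 0.0728 0.15  ]
w 0.15 247 [0.4625 0.0669 0.1546] [0.4604 0.0592 0.15  ] [0.4686 0.0727 0.1583]
w 0.16 54 [0.4586 0.0696 0.1688] [0.4564 0.0637 0.1671] [0.4603 0.0757 0.1699]
w 0.17 618 [0.4602 0.0693 0.1756] [0.4562 0.0555 0.1701] [0.4662 0.0817 0.18  ]
w 0.18 819 [0.4604 0.0692 0.1852] [0.4563 0.0553 0.18  ] [0.4662 0.0818 0.19  ]
w 0.19 847 [0.46   0.0694 0.1946] [0.4562 0.0555 0.19  ] [0.4664 0.0819 0.2   ]
w 0.2 1430 [0.4619 0.0686 0.2053] [0.4503 0.0418 0.2   ] [0.4806 0.0895 0.21  ]
s 0.13 3 [0.4683 0.0592 0.1386] [0.4652 0.0568 0.1361] [0.4701 0.0612 0.1399]
s 0.14 20 [0.4692 0.0621 0.1455] [0.4637 0.0567 0.1415] [0.473  0.068  0.1493]
s 0.15 29 [0.4682 0.0631 0.1551] [0.4629 0.0564 0.1504] [0.473  0.0702 0.16  ]
s 0.16 5 [0.4722 0.061  0.1656] [0.467  0.0563 0.16  ] [0.4769 0.0684 0.17  ]
s 0.17 39 [0.4746 0.0627 0.1757] [0.4674 0.0509 0.1701] [0.4822 0.0778 0.18  ]
s 0.18 43 [0.4745 0.0628 0.1847] [0.4672 0.0508 0.1801] [0.4801 0.0775 0.1899]
s 0.19 53 [0.4744 0.063  0.195 ] [0.4672 0.0505 0.19  ] [0.4794 0.0766 0.1999]
s 0.2 43 [0.4738 0.0649 0.2047] [0.4592 0.0482 0.2001] [0.4817 0.0823 0.2093]
```

View pics/m.png

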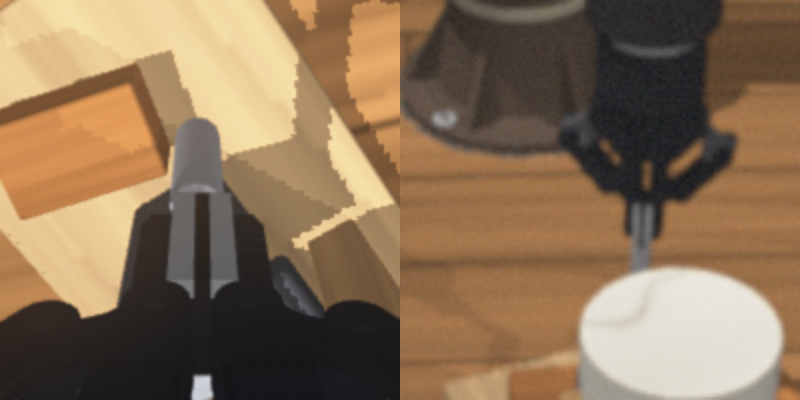

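Call:
carry_out:
  rows:
    - [[0,-0.001,-0.002,0,0.5],[0,-0.001,-0.002,0,0.5],[0,-0.001,-0.002,0,0.5],[0,-0.001,0.01,0,0.5],[0,-0.001,0.022,0,0.5]]

```text
time_s: 4.6
tcp_pos: [0.4675, 0.0665, 0.1251]
tcp_rot: [0.0, 0.129, 0.992, 0.0]
force: [0.2, 0.1, -0.6]
width: 0.499
finger_force: 0.0
```

Run:
```python
from h import *
np.set_printoptions(precision=4,suppress=True)
w=shot('wrist');Q=pts(w)
cv2.imwrite('pics/m2.png',cv2.resize(w['image'][200:400,220:420,::-1],(400,400)))
o=arm.get_obs();print(o['time_s'],o['tcp_pos'],o['width'],o['force'])
Q=Q.reshape(-1,3)
q=Q[(abs(Q[:,0]-.47)<.025)&(abs(Q[:,1]-.067)<.06)&(Q[:,2]>.128)]
h,e=np.histogram(q[:,2],np.arange(.128,.22,.006));print(h)
for s in (-1,1):
    f=q[(s*((q[:,1]-.067)*.968+(q[:,0]-.468)*.254)>.012)];print(f.min(0),np.percentile(f[:,2],1),f.mean(0))
```

```text
4.65 [0.4661 0.0659 0.1228] 0.49779047716210484 [-0.9035  0.0578 -2.955 ]
[ 140  151  222  537 1250  749  746  821 1122  776 1808 4844 4052 3096
 5300]
[0.445  0.0104 0.1439] 0.1510401029862979 [0.4526 0.0367 0.2062]
[0.4518 0.0808 0.1431] 0.1522408326868736 [0.4697 0.1046 0.2085]
```

View pics/m2.png

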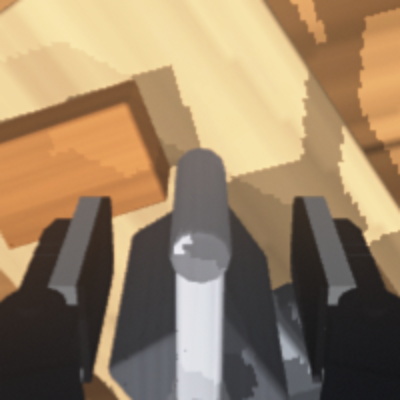

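Call:
carry_out:
  rows:
    - [[0,0,0.008,0,0.6],[0,0,0.008,0,0.75],[0,0,0.008,0,1],[0,0,0.008,0,1],[0,0,0.008,0,1]]

```text
time_s: 5.15
tcp_pos: [0.4675, 0.0663, 0.118]
tcp_rot: [-0.0, 0.129, 0.992, -0.0]
force: [0.3, -2.5, -2.1]
width: 0.139
finger_force: 58.4
```

Call:
carry_out:
  rows:
    - [[-0.0004,-0.0085,0,-0.0318,1],[-0.0017,-0.017,0,-0.0637,1],[-0.0038,-0.0253,0,-0.0955,1],[-0.0067,-0.0333,0,-0.1273,1],[-0.0067,-0.0333,0,-0.1273,1]]

```text
time_s: 5.65
tcp_pos: [0.4654, 0.0322, 0.118]
tcp_rot: [0.0, -0.071, 0.997, 0.0]
force: [-0.5, 0.6, -0.9]
width: 0.134
finger_force: 58.6
```

```bash
cat >> h.py <<'E'
np.set_printoptions(precision=4,suppress=True)
AX=np.array([.5497,.0435])
def stone(n=2):
    for i in range(n):
        p=shot('scene');Q=pts(p).reshape(-1,3)
        s=Q[np.hypot(Q[:,0]-.64,Q[:,1]-.072)<.045]
        s=s[(s[:,2]>.17)&(s[:,2]<.24)]
        o=arm.get_obs();print(o['time_s'],'stone top',np.median(s[:,2]),len(s))
    q=o['tcp_rot'];ya=2*np.arctan2(q[2],q[1])-np.pi/2
    d=o['tcp_pos'][:2]-AX;a=np.arctan2(d[1],d[0])%(2*np.pi)
    t=np.array([-np.sin(a),np.cos(a)]);r=d/np.hypot(*d)
    print('tcp',o['tcp_pos'],'theta pos',a-2.878,'r',np.hypot(*d),'yaw theta',ya-1.311,'F open-dir on tool',o['force'][:2]@t,'Frad',o['force'][:2]@r,'w',o['width'],o['finger_force'])
E
python3 -c "
from h import *
stone()"
```

```text
5.7 stone top 0.2254254635988297 1074
5.75 stone top 0.22537667262316122 1081
tcp [0.4653 0.0324 0.1179] theta pos 0.39450145650835333 r 0.08512059356515403 yaw theta 0.39757175384526855 F open-dir on tool 0.5034262682121579 Frad 0.7130766115566795 w 0.13617043516586858 58.63714635372162
```

Call:
carry_out:
  rows:
    - [[-0.0001,-0.0043,0,-0.0159,1],[-0.0004,-0.0085,0,-0.0318,1],[-0.0004,-0.0085,0,-0.0318,1]]

```text
time_s: 6.05
tcp_pos: [0.4668, 0.0243, 0.1178]
tcp_rot: [-0.0, -0.119, 0.993, 0.0]
force: [-3.8, 1.4, -1.0]
width: 0.135
finger_force: 58.8
```

```bash
python3 -c "
from h import *
stone(3)"
```

```text
6.1 stone top 0.22536499577721741 1084
6.15 stone top 0.2253759372849108 1082
6.2 stone top 0.2253312374609324 1078
tcp [0.4668 0.0243 0.1178] theta pos 0.49159577782818964 r 0.08510040527824779 yaw theta 0.4984244849512751 F open-dir on tool -2.0250945332534256 Frad 3.1336877805045202 w 0.14267863990393911 58.783705830574036
```

Call:
carry_out:
  rows:
    - [[-0.0001,-0.0043,0,-0.0159,1],[-0.0001,-0.0043,0,-0.0159,1],[-0.0001,-0.0043,0,-0.0159,1]]

```text
time_s: 6.5
tcp_pos: [0.468, 0.02, 0.1178]
tcp_rot: [-0.0, -0.144, 0.99, -0.0]
force: [-3.3, 1.8, -0.0]
width: 0.14
finger_force: 58.8
```

```bash
python3 -c "
from h import *
stone(3)"
```

```text
6.55 stone top 0.22526384438498354 1082
6.6 stone top 0.22540208284801064 1087
6.65 stone top 0.22533846780775746 1076
tcp [0.468  0.02   0.1179] theta pos 0.5439399582035316 r 0.08501135466889591 yaw theta 0.5495358185086214 F open-dir on tool -1.560866590859234 Frad 3.2016361141036196 w 0.1372259839386443 58.81646454334259
```

Call:
carry_out:
  rows:
    - [[-0.0001,-0.0043,0,-0.0159,1],[-0.0001,-0.0043,0,-0.0159,1],[-0.0001,-0.0043,0,-0.0159,1]]

```text
time_s: 6.95
tcp_pos: [0.4693, 0.0158, 0.1178]
tcp_rot: [-0.0, -0.169, 0.986, -0.0]
force: [-3.8, 0.1, -0.1]
width: 0.137
finger_force: 58.8
```

```bash
python3 -c "
from h import *
stone(3)"
```

```text
7.0 stone top 0.22533602588773732 1086
7.05 stone top 0.22528737408799948 1079
7.1 stone top 0.22531908403527956 1087
tcp [0.4694 0.0158 0.1179] theta pos 0.5953994054000686 r 0.08497561291319601 yaw theta 0.5997263679656304 F open-dir on tool -0.7067241260095799 Frad 4.424296131398308 w 0.13794479590740727 58.84362459182739
```

Call:
carry_out:
  rows:
    - [[-0.0001,-0.0043,0,-0.0159,1],[-0.0001,-0.0043,0,-0.0159,1]]

```text
time_s: 7.3
tcp_pos: [0.4709, 0.0118, 0.1178]
tcp_rot: [-0.0, -0.194, 0.981, -0.0]
force: [-4.8, -0.9, 0.2]
width: 0.136
finger_force: 58.9
```

```bash
python3 -c "
from h import *
stone(3)"
```

```text
7.35 stone top 0.22525781235304262 1083
7.4 stone top 0.225339297323462 1078
7.45 stone top 0.2252332711877444 1076
tcp [0.4709 0.0118 0.1178] theta pos 0.6458424269854843 r 0.08492316174659105 yaw theta 0.6491228631872925 F open-dir on tool -0.7646574614955319 Frad 4.860490771583324 w 0.1348712581889345 58.86353552341461
```

Call:
carry_out:
  rows:
    - [[-0.0001,-0.0043,0,-0.0159,1],[-0.0001,-0.0043,0,-0.0159,1]]

```text
time_s: 7.65
tcp_pos: [0.4727, 0.0078, 0.1178]
tcp_rot: [-0.0, -0.219, 0.976, -0.0]
force: [-5.6, -0.1, 0.3]
width: 0.138
finger_force: 58.9
```

```bash
python3 -c "
from h import *
stone(3)"
```

```text
7.7 stone top 0.22526757545461287 1079
7.75 stone top 0.225310480299823 1080
7.8 stone top 0.2253044064125002 1082
tcp [0.4727 0.0079 0.1179] theta pos 0.696219340791056 r 0.08486134067435203 yaw theta 0.6989506096970239 F open-dir on tool -1.57276556915823 Frad 4.304417191867728 w 0.1384905137242986 58.87134075164795
```

Call:
carry_out:
  rows:
    - [[-0.0001,-0.0043,0,-0.0159,1],[-0.0001,-0.0043,0,-0.0159,1]]

```text
time_s: 8.0
tcp_pos: [0.4746, 0.004, 0.1178]
tcp_rot: [-0.0, -0.243, 0.97, -0.0]
force: [-4.9, 0.4, 1.3]
width: 0.138
finger_force: 58.9
```

```bash
python3 -c "
from h import *
stone(3)"
```

```text
8.05 stone top 0.2246369246050266 1076
8.1 stone top 0.22438614597174006 1092
8.15 stone top 0.224097996738339 1073
tcp [0.4746 0.0041 0.1179] theta pos 0.7470928334377347 r 0.08483613883033049 yaw theta 0.7492422983813665 F open-dir on tool -1.9628066438170684 Frad 4.073289845040417 w 0.14110715275482524 58.87170374393463
```

Call:
carry_out:
  rows:
    - [[-0.0001,-0.0043,0,-0.0159,1],[-0.0001,-0.0043,0,-0.0159,1]]

```text
time_s: 8.35
tcp_pos: [0.4768, 0.0003, 0.1178]
tcp_rot: [-0.0, -0.267, 0.964, -0.0]
force: [-5.1, -0.7, -0.8]
width: 0.134
finger_force: 58.9
```

```bash
python3 -c "
from h import *
stone(3)"
```

```text
8.4 stone top 0.22192026396921916 1076
8.45 stone top 0.22134155660453841 1077
8.5 stone top 0.22072043261163984 1079
tcp [0.4767 0.0003 0.1179] theta pos 0.7978362552520015 r 0.08477391504845629 yaw theta 0.7992034929703169 F open-dir on tool -1.5033656325104074 Frad 3.6966668382617818 w 0.139101429619621 58.86755883693695
```

Call:
carry_out:
  rows:
    - [[0,0,0,0,1],[0,0,0,0,1],[0,0,0,0,1],[0,0,0,0,1],[0,0,0,0,1]]

```text
time_s: 9.0
tcp_pos: [0.4768, 0.0003, 0.1179]
tcp_rot: [-0.0, -0.267, 0.964, -0.0]
force: [-4.7, -1.1, 1.1]
width: 0.136
finger_force: 58.9
```

```bash
python3 -c "
from h import *
stone(2)"
```

```text
9.05 stone top 0.21367452804814568 1078
9.1 stone top 0.21291998399068526 1073
tcp [0.4768 0.0003 0.1179] theta pos 0.7986160030582936 r 0.08475452752472903 yaw theta 0.8000370439261024 F open-dir on tool -1.9391009464842106 Frad 4.903132185219971 w 0.13621714380019423 58.86663615703583
```

Call:
carry_out:
  rows:
    - [[0,0,0,0,1],[0,0,0,0,1],[0,0,0,0,1],[0,0,0,0,1],[0,0,0,0,1]]

```text
time_s: 9.6
tcp_pos: [0.4768, 0.0003, 0.1179]
tcp_rot: [-0.0, -0.267, 0.964, -0.0]
force: [-5.5, -1.4, 0.2]
width: 0.139
finger_force: 58.9
```

Call:
carry_out:
  rows:
    - [[0,0,0,0,1],[0,0,0,0,1],[0,0,0,0,1],[0,0,0,0,1],[0,0,0,0,1]]

```text
time_s: 10.1
tcp_pos: [0.4768, 0.0003, 0.1179]
tcp_rot: [-0.0, -0.267, 0.964, -0.0]
force: [-5.3, -1.0, -0.2]
width: 0.138
finger_force: 58.9
```

Call:
carry_out:
  rows:
    - [[0,0,0,0,1],[0,0,0,0,1],[0,0,0,0,1],[0,0,0,0,1],[0,0,0,0,1]]

```text
time_s: 10.6
tcp_pos: [0.4768, 0.0003, 0.1179]
tcp_rot: [-0.0, -0.267, 0.964, -0.0]
force: [-4.5, -1.5, -0.2]
width: 0.134
finger_force: 58.9
```

Call:
carry_out:
  rows:
    - [[0,0,0,0,1],[0,0,0,0,1],[0,0,0,0,1],[0,0,0,0,1],[0,0,0,0,1]]

```text
time_s: 11.1
tcp_pos: [0.4768, 0.0003, 0.1179]
tcp_rot: [-0.0, -0.267, 0.964, -0.0]
force: [-4.6, -2.5, -0.5]
width: 0.136
finger_force: 58.9
```

```bash
python3 -c "
from h import *
stone(3)"
```

```text
11.15 stone top 0.19045347369127236 1066
11.2 stone top 0.19044015638335976 1069
11.25 stone top 0.19055312321461168 1068
tcp [0.4768 0.0003 0.1179] theta pos 0.7985526138148145 r 0.08474657217545842 yaw theta 0.8000860805947019 F open-dir on tool -0.9848135393459695 Frad 5.499876412767494 w 0.13834957942865067 58.867210149765015
```

Call:
carry_out:
  rows:
    - [[-0.0004,-0.0085,0,-0.0318,1],[-0.0017,-0.0168,0,-0.0637,1],[-0.0038,-0.0251,0,-0.0955,1],[-0.0051,-0.0291,0,-0.1114,1],[-0.0051,-0.0291,0,-0.1114,1]]

```text
time_s: 11.75
tcp_pos: [0.4965, -0.0221, 0.1178]
tcp_rot: [-0.0, -0.431, 0.902, -0.0]
force: [-4.0, 0.1, -0.8]
width: 0.137
finger_force: 58.9
```

```bash
python3 -c "
from h import *
stone(1)"
```

```text
11.8 stone top 0.19054528224032274 1069
tcp [ 0.4964 -0.022   0.1179] theta pos 1.1517823014382937 r 0.08445052352581806 yaw theta 1.148899722091226 F open-dir on tool -2.433861770890729 Frad 3.4193198457357816 w 0.14356546499704653 58.8629275560379
```

Call:
carry_out:
  rows:
    - [[0,0,0,0,1],[0,0,0,0,1],[0,0,0,0,1],[0,0,0,0,1],[0,0,0,0,1]]

```text
time_s: 12.3
tcp_pos: [0.4964, -0.0219, 0.118]
tcp_rot: [0.0, -0.431, 0.902, -0.0]
force: [-2.6, -1.4, -0.8]
width: 0.141
finger_force: 58.8
```

Call:
carry_out:
  rows:
    - [[0,0,0,0,1],[0,0,0,0,1],[0,0,0,0,1],[0,0,0,0,1],[0,0,0,0,1]]

```text
time_s: 12.8
tcp_pos: [0.4963, -0.0219, 0.1179]
tcp_rot: [0.0, -0.431, 0.902, -0.0]
force: [-2.6, -1.0, -1.0]
width: 0.133
finger_force: 58.8
```

Call:
carry_out:
  rows:
    - [[0,0,0,0,1],[0,0,0,0,1],[0,0,0,0,1],[0,0,0,0,1],[0,0,0,0,1]]

```text
time_s: 13.3
tcp_pos: [0.4963, -0.0219, 0.1179]
tcp_rot: [0.0, -0.431, 0.902, -0.0]
force: [-2.3, -1.4, -1.0]
width: 0.138
finger_force: 58.8
```

Call:
carry_out:
  rows:
    - [[0,0,0,0,1],[0,0,0,0,1],[0,0,0,0,1],[0,0,0,0,1],[0,0,0,0,1]]

```text
time_s: 13.8
tcp_pos: [0.4963, -0.0219, 0.1179]
tcp_rot: [0.0, -0.431, 0.902, -0.0]
force: [-2.8, -1.9, -0.6]
width: 0.139
finger_force: 58.8
```

Call:
carry_out:
  rows:
    - [[0,0,0,0,1],[0,0,0,0,1],[0,0,0,0,1],[0,0,0,0,1],[0,0,0,0,1]]

```text
time_s: 14.3
tcp_pos: [0.4963, -0.0219, 0.1179]
tcp_rot: [0.0, -0.431, 0.902, 0.0]
force: [-1.2, -0.7, -1.5]
width: 0.139
finger_force: 58.8
```

Run:
```python
from h import *
stone(1)
p=shot('scene');w=shot('wrist')
cv2.imwrite('pics/ram.png',np.hstack([cv2.resize(p['image'][190:340,300:450,::-1],(400,400)),cv2.resize(w['image'][:,:,::-1],(400,300))[np.clip(np.arange(400),0,299)]]))
P=pts(p)
Q=P.reshape(-1,3);q=Q[np.hypot(Q[:,0]-.64,Q[:,1]-.072)<.03];q=q[q[:,2]<.144]
print(len(q),q.max(0) if len(q) else '',np.histogram(q[:,2],np.arange(.05,.15,.01)))
```

```text
14.35 stone top 0.19049448876014075 1061
tcp [ 0.4963 -0.0219  0.1179] theta pos 1.1496001262842555 r 0.08440947760810859 yaw theta 1.1504501718327802 F open-dir on tool -1.0533214002815934 Frad 1.9911214970762272 w 0.13942182879817283 58.77868831157684
360 [0.6694 0.0976 0.1051] (array([53, 49, 56, 56, 44, 17,  0,  0,  0]), array([0.05, 0.06, 0.07, 0.08, 0.09, 0.1 , 0.11, 0.12, 0.13, 0.14]))
```

View pics/ram.png

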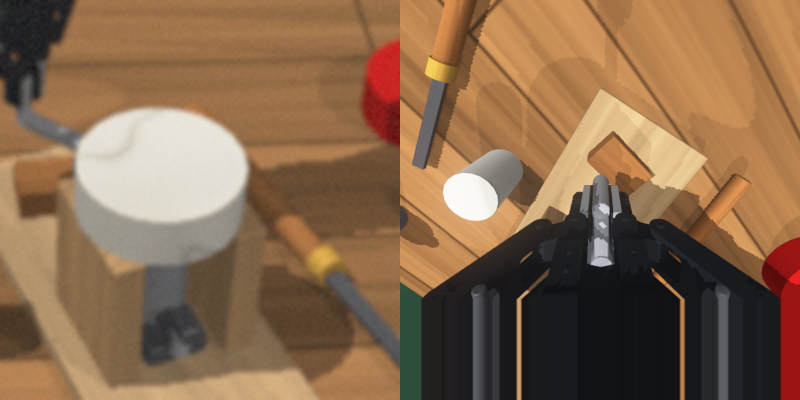

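Call:
carry_out:
  rows:
    - [[0,0,0,0,1],[0,0,0,0,1],[0,0,0,0,1],[0,0,0,0,1],[0,0,0,0,1]]

```text
time_s: 14.95
tcp_pos: [0.4963, -0.0219, 0.1179]
tcp_rot: [0.0, -0.431, 0.902, -0.0]
force: [-1.0, -0.4, -1.7]
width: 0.137
finger_force: 58.8
```

Call:
carry_out:
  rows:
    - [[0,0,0,0,1],[0,0,0,0,1],[0,0,0,0,1],[0,0,0,0,1],[0,0,0,0,1]]

```text
time_s: 15.45
tcp_pos: [0.4963, -0.0219, 0.1179]
tcp_rot: [0.0, -0.431, 0.902, 0.0]
force: [-1.6, 0.0, -1.8]
width: 0.138
finger_force: 58.8
```

Call:
carry_out:
  rows:
    - [[0,0,0,0,1],[0,0,0,0,1],[0,0,0,0,1],[0,0,0,0,1],[0,0,0,0,1]]

```text
time_s: 15.95
tcp_pos: [0.4963, -0.0219, 0.1179]
tcp_rot: [0.0, -0.431, 0.902, -0.0]
force: [-1.7, -0.3, -2.0]
width: 0.143
finger_force: 58.8
```

Call:
carry_out:
  rows:
    - [[-0.0006,0.0101,0,0.0382,1],[-0.0024,0.0201,0,0.0764,1],[-0.0054,0.0297,0,0.1146,1],[-0.0095,0.039,0,0.1528,1],[-0.0147,0.0477,0,0.191,1]]

```text
time_s: 16.45
tcp_pos: [0.4683, 0.0191, 0.1181]
tcp_rot: [0.0, -0.142, 0.99, -0.001]
force: [0.7, -4.1, -1.9]
width: 0.131
finger_force: 58.7
```

Call:
carry_out:
  rows:
    - [[-0.0006,0.0101,0,0.0382,1],[-0.0024,0.0201,0,0.0764,1],[-0.0054,0.0297,0,0.1146,1],[-0.0084,0.0367,0,0.1432,1],[-0.0084,0.0367,0,0.1432,1]]

```text
time_s: 16.95
tcp_pos: [0.4656, 0.0575, 0.1178]
tcp_rot: [-0.0, 0.08, 0.997, -0.0]
force: [-3.4, 0.4, 0.3]
width: 0.134
finger_force: 59.0
```

```bash
python3 -c "
from h import *
stone(2)"
```

```text
17.0 stone top 0.19066145776603957 1063
17.05 stone top 0.19047675194347718 1063
tcp [0.4656 0.0572 0.1178] theta pos 0.10222348080750132 r 0.08522435073603674 yaw theta 0.10333294714344277 F open-dir on tool -0.13615006276177352 Frad 4.464473661041174 w 0.1384730513792528 59.046878814697266
```

Call:
carry_out:
  rows:
    - [[-0.0001,0.003,0,0.0112,1],[-0.0002,0.006,0,0.0223,1],[-0.0002,0.006,0,0.0223,1],[-0.0002,0.006,0,0.0223,1]]

```text
time_s: 17.45
tcp_pos: [0.4666, 0.0626, 0.1178]
tcp_rot: [-0.0, 0.113, 0.994, -0.0]
force: [-4.4, -0.4, 0.3]
width: 0.136
finger_force: 59.1
```

```bash
cat >> h.py <<'E'
def frc(n=4):
    F=[]
    for i in range(n):
        shot('wrist');o=arm.get_obs();F.append(o['force'])
    F=np.mean(F,0);q=o['tcp_rot'];d=o['tcp_pos'][:2]-AX;a=np.arctan2(d[1],d[0]);t=np.array([-np.sin(a),np.cos(a)])
    print(o['time_s'],o['tcp_pos'],'theta',a%(2*np.pi)-2.878,'yaw',2*np.arctan2(q[2],q[1])-np.pi/2-1.311,'Ftan',F[:2]@t,'F',F,o['wrist_torque'])
E
python3 -c "
from h import *
frc()"
```

```text
17.65 [0.4666 0.0626 0.1178] theta 0.03823689244250916 yaw 0.032023744208355964 Ftan 1.1769496193769842 F [-4.7742 -0.113   0.8168] [-0.1662  1.8865  0.0872]
```

Call:
carry_out:
  rows:
    - [[0,0.002,0,0.008,1],[0,0.0042,0,0.0159,1],[0,0.0042,0,0.0159,1],[0,0.0042,0,0.0159,1]]

```text
time_s: 18.05
tcp_pos: [0.4677, 0.0667, 0.1178]
tcp_rot: [-0.0, 0.139, 0.99, -0.0]
force: [-4.5, -1.2, 0.7]
width: 0.139
finger_force: 59.1
```

```bash
python3 -c "
from h import *
frc()"
```

```text
18.25 [0.4677 0.0667 0.1178] theta -0.012492746281540068 yaw -0.01823734667223853 Ftan 1.9607005203349568 F [-4.7196 -0.7007  0.8609] [-0.2825  1.8612  0.0481]
```

Call:
carry_out:
  rows:
    - [[0,0.0017,0,0.0064,1],[0,0.0017,0,0.0064,1],[0,0.0017,0,0.0064,1]]

```text
time_s: 18.55
tcp_pos: [0.468, 0.068, 0.1177]
tcp_rot: [-0.0, 0.148, 0.989, -0.001]
force: [-5.1, -3.2, 0.5]
width: 0.141
finger_force: 59.1
```

```bash
python3 -c "
from h import *
frc()"
```

```text
18.75 [0.468  0.0679 0.1177] theta -0.027008621947437028 yaw -0.038171077790893904 Ftan 4.23172111630081 F [-4.4947 -3.0727  0.4931] [-1.0049  1.7039  0.1595]
```

Call:
carry_out:
  rows:
    - [[0,0.0015,0,0,1],[0,0.0015,0,0,1],[0,0.0015,0,0,1]]

```text
time_s: 19.05
tcp_pos: [0.4681, 0.0687, 0.1176]
tcp_rot: [-0.001, 0.148, 0.989, -0.001]
force: [-3.9, -5.8, 0.4]
width: 0.139
finger_force: 59.1
```

```bash
python3 -c "
from h import *
frc()"
```

```text
19.25 [0.4681 0.0687 0.1176] theta -0.036230929659590405 yaw -0.03830461677840269 Ftan 7.006880103547224 F [-4.3163 -5.9997  0.3473] [-2.1636  1.6076  0.1688]
```

Call:
carry_out:
  rows:
    - [[0,0.0011,0,0,1],[0,0.0022,0,0,1],[0,0.0022,0,0,1],[0,0.0022,0,0,1]]

```text
time_s: 19.65
tcp_pos: [0.4683, 0.0698, 0.1175]
tcp_rot: [-0.001, 0.149, 0.989, -0.002]
force: [-4.0, -10.4, 0.2]
width: 0.137
finger_force: 59.2
```

```bash
python3 -c "
from h import *
frc()"
```

```text
19.85 [0.4683 0.0698 0.1175] theta -0.0487387367744847 yaw -0.038515428549154684 Ftan 10.891222306293095 F [ -3.9793 -10.16     1.0181] [-3.8678  1.3223  0.0483]
```

Call:
carry_out:
  rows:
    - [[0,0.001,0,0,1],[0,0.001,0,0,1],[0,0.001,0,0,1],[0,0.001,0,0,1]]

```text
time_s: 20.25
tcp_pos: [0.4684, 0.0703, 0.1174]
tcp_rot: [-0.001, 0.149, 0.989, -0.002]
force: [-3.1, -13.5, 0.4]
width: 0.136
finger_force: 59.2
```

```bash
python3 -c "
from h import *
frc()"
```

```text
20.45 [0.4684 0.0703 0.1174] theta -0.05433803357606948 yaw -0.038621562784033614 Ftan 13.317806980517707 F [ -3.8105 -12.7664   0.4695] [-4.6376  1.1836  0.06  ]
```

Call:
carry_out:
  rows:
    - [[0,-0.002,0,0,1],[0,-0.004,0,0,1],[0,-0.006,0,0,1],[0,-0.006,0,0,1]]

```text
time_s: 20.85
tcp_pos: [0.4678, 0.0671, 0.1178]
tcp_rot: [-0.0, 0.149, 0.989, 0.0]
force: [-5.4, 0.4, -0.3]
width: 0.137
finger_force: 59.2
```

```bash
python3 -c "
from h import *
frc()"
```

```text
21.05 [0.4678 0.0672 0.1178] theta -0.017896891947488225 yaw -0.03821751201636614 Ftan 1.892152983372974 F [-5.0752 -0.5021  0.084 ] [-0.2415  1.8134  0.1714]
```

Relaxed with slight closing bias; now open and lift off.

Call:
carry_out:
  rows:
    - [[0,0,0,0,0.8],[0,0,0,0,0.6],[0,0,0,0,0.5],[0,0,0,0,0.5],[0,0,0,0,0.5]]

```text
time_s: 21.55
tcp_pos: [0.4685, 0.0676, 0.1181]
tcp_rot: [0.0, 0.149, 0.989, 0.0]
force: [-0.0, -1.1, 0.4]
width: 0.494
finger_force: 0.0
```

Call:
carry_out:
  rows:
    - [[0,0,-0.02,0,0.5],[0,0,-0.05,0,0.5],[0,0,-0.09,0,0.5],[0,0,-0.13,0,0.5],[0,0,-0.13,0,0.5]]

```text
time_s: 22.05
tcp_pos: [0.4711, 0.0684, 0.2537]
tcp_rot: [0.004, 0.149, 0.989, 0.002]
force: [0.3, -0.0, -0.2]
width: 0.502
finger_force: 0.0
```

Run:
```python
from h import *
stone(1)
w=shot('wrist','w9');P=pts(w);l=P.reshape(-1,3);l=l[(abs(l[:,0]-.48)<.05)&(abs(l[:,1]-.05)<.06)]
q=l[(l[:,2]>.152)&(l[:,2]<.163)];print(len(q),cv2.minEnclosingCircle(q[:,:2].astype(np.float32)))
s=shot('scene');Q=pts(s).reshape(-1,3);s=Q[(np.hypot(Q[:,0]-.64,Q[:,1]-.072)<.09)&(Q[:,2]>.187)&(Q[:,2]<.2)]
print(cv2.minEnclosingCircle(s[:,:2].astype(np.float32)))
```

```text
22.1 stone top 0.19039121245929305 1053
tcp [0.4696 0.0682 0.2507] theta pos -0.0352576724223006 r 0.08376550223676879 yaw theta -0.039313526261159026 F open-dir on tool -0.01696602251561707 Frad 0.2660330705903156 w 0.4957306689084073 0.0
244 ((0.46762630343437195, 0.0659661516547203), 0.0071352566592395306)
((0.6403650641441345, 0.07052291184663773), 0.0675564557313919)
```

View pics/w9.png

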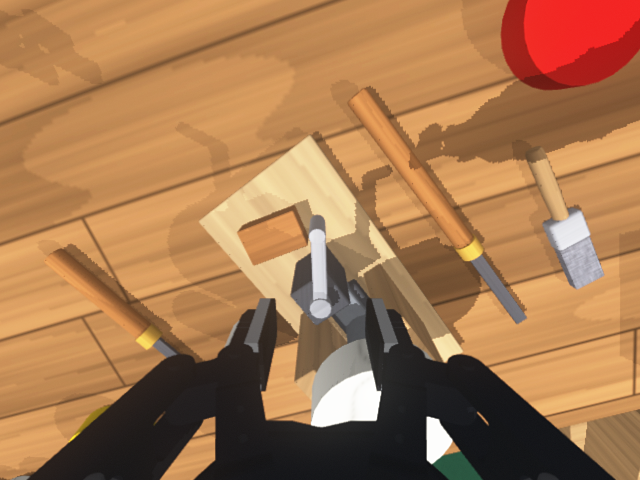

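```bash
python3 -c "
from h import *
print(finish_job())"
```

```text
the job is handed in; nothing more can be done
None
```

I handed the job in at about 22 s. The blank sank at about 12–15 mm/s and lies on the packers, the valve was nipped at about 13 N, and the pin is back at its shut position. I couldn't see the ram under the stone, so I only inferred that it is fully down, from about 4 s with the valve 1.15 rad open.

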